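# Hang the soaking basket and uncap the push-and-turn tablet bottle

## Robot

A 6-joint arm with a two-finger parallel gripper is mounted at the origin on the work surface. World frame = base frame: x ahead of the robot, y to its left, z up, the work surface at z = 0. Lengths are in m, angles in rad, forces in N, time in s.
With the tool pointing down it reaches from about 0.35 to 0.975 m from the base axis. Payload 17.4 kg.
Tool frame: the origin (TCP) lies at the very end of the fingers, on their centre line; the grasp point (between the pads) lies 19 mm behind it (arm.grip_depth is the z of the grasp point in the tool frame, in m); z points along the fingers, y is the direction in which the jaws open and shut (so a half turn about z gives the same grasp; the last joint's range is limited). The gripper opens to 85 mm and grips with 20 to 120 N. Pads are 22 mm wide; open, the fingers measure 114 mm over their backs; the gripper's body (76 mm by 85 mm) begins 54 mm behind the grasp point. The pads swing forward as they close: fully open they stand 13 mm farther back than shut.
Start: joints at [1.256, 0.116, 1.442, -0, 1.584, -0.038], TCP at [0.184, 0.649, 0.231] pointing down, gripper open.
Joint ranges: [-2.83, 2.83], [-0.83, 2.19], [0.07, 2.5], [-1.14, 4.28], [0.01, 3], [-2.97, 2.97]. Speed limits (rad/s): [1.89, 1.89, 2.22, 3.14, 3.14, 3.14].

## Interface

Orientations are given as a rotation vector (axis times angle).
In Python, from bench import arm gives the robot as it stands. The module is installed in compiled form; this text tells all that it offers.
- The arm moves only by the shell command python3 -m inch 'ROWS' [FORCE]. ROWS is JSON, a list of rows, each a list of 3 entries, a list of its own where there are three numbers: the shift along the tool's x, y, z in cm, then the turn, a rotation vector about the tool's x, y, z in degrees, then the opening, from 0 (shut) to 1 (fully open). In form: [[[x, y, z], [rx, ry, rz], fingers], ...]. A call has 1 to 5 rows; each row is the pose to reach, as a shift and turn from the pose commanded when the call began, along the tool's axes at that moment; what a row does not reach only later rows make up. A row lasts 1/10 s, in which the tool goes at most 50 mm and 8.59 degrees, less where a joint would pass 70% of its speed; a pose out of reach is approached as far as the arm can. A call with a gripper value outside its range is refused whole. The fingers move at their own pace and stop on an object; FORCE is the grip in N (left out, the last holds). Time passes only in rows, so rows that repeat a pose let the fingers close. It gives the time, the measured TCP pose, the force and the opening at its end, in the units of the state.
- arm.get_obs(): the state, without advancing time (a new reading comes with each control period).
- arm.grab_frame(name): name is "side" or "top" or "wrist"; returns the picture (420x560x3 uint8, red, green, blue); there is no depth.
- arm.camera_model(name): a dict with "vertical_fov" (degrees; the focal length in pixels is half the picture's height over the tangent of half this angle, whatever the lens; pixels are square), "cx", "cy" (the principal point, pixels), "world_from_camera" (4x4, takes a point from camera to world coordinates); the wrist camera has in their place "hand_eye" (4x4, takes a point from camera to tool coordinates, whose origin is the TCP and whose axes are the flange's). Camera axes: x right, y down, z forward; pixel columns grow to the right and rows downward; lengths in m; the calibration is good to about 2 mm. A picture is of the moment at which its call begins: read the wrist's pose just before it. camera_model takes no time and is no camera call.
- arm.close_job(): hands the job in, once; it reports no verdict.
The state is a dict: "time_s": time; "q": joint angles; "qvel": joint speeds; "tau": joint torques, N m; "eef_pos": TCP position; "eef_rot": TCP orientation; "force": force on the tool from outside, world axes, zero at the start; "ft_torque": the same for the moment, N m; "opening": finger opening in m.
Only numpy, scipy, OpenCV 4.12 (cv2) and the standard library are available. Lean on these libraries where they do the work, as an engineer would, in place of code of your own. Each camera call takes 0.05 s, during which the arm holds its last target.

## Task

Get things ready for soaking the bombilla: first hang the steel basket by its handle on the hook of the stand and let go of it, then open the bottle of cleaning tablets in the wooden holder: press its safety cap down, turn it about a quarter turn anticlockwise while pressed, and lift it off. Finish still holding the cap in the gripper, upright and about 5 cm clear above the bottle's mouth; do not put it down or let go, and leave the basket hanging and everything else on the flap where it stands.

Things in the scene. Friction and masses are not known exactly. Their poses are not given: they have to be found in the camera images.
- bottle: amber push-and-turn bottle wedged immovably in a round rubberwood holder that is fixed to the flap; origin on the flap under the bottle's axis, z up. Holder 84 mm across and 45 mm high; bottle body 48 mm across up to 74 mm, below the cap. Two opposite lugs on its neck lie along its +x and -x axes.
- bottle_mouth (a point): centre of the bottle's rim, 98.5 mm above the flap. A sprung seal disc (22 mm across) pokes 7.5 mm out of it and pushes up on the inside of the cap.
- cap: loose round white ribbed cap, 54 mm across, 28 mm high, 30 g; origin at the centre of its open underside, z up. Locked at the start, underside 82 mm above the flap, its x axis along the bottle's x. Grip it by its sides, fingertips level with its underside. Unpressed, or turned clockwise, it is blocked after about 0.09 rad. Turned free it rises only 1 mm by itself and then lifts straight off.
- cap_top (a point): centre of the cap's top, 110 mm above the flap when locked. To unlock, push the cap down 6.5 mm (5 N at first, about 9 N there; under 5.5 mm it will not turn, at 7.5 mm it stops hard) and, keeping it down, turn it anticlockwise seen from above by 1.2 to 1.5 rad in one grasp (it is free to lift from 0.9 to 2.2 rad).
- hook_stand: steel stand fixed to the flap with one upturned hook. Origin on the flap under the middle of the hook's trough; the hook's open end points along its -x. At x = +85 mm stands its post (14 mm thick, 214 mm high) on a foot 90 x 80 x 12 mm.
- hook_seat (a point): top of the 8 mm hook bar in the middle of its trough, 199 mm above the flap; axes as the stand's. The trough is 26 mm long along x; the tip, 26 mm out on -x, rises to 219 mm above the flap; towards +x the bar climbs gently to the post.
- basket: round perforated steel soaking basket, 80 mm across at the rim, 50 mm high, with a stiff fixed arched handle; about 0.16 kg, stands on the flap; origin at the centre of its underside, z up. The handle stands in its y-z plane, 99 mm wide overall.
- basket_handle (a point): middle of the handle's straight top bar: 128 mm above the basket's underside, bar 9 mm thick along the basket's y, straight from -40 to +40 mm. To hang it, pinch the bar off-centre (about 26 mm to one side) so that its middle is free for the hook.
- bowl: bystander: small glass bowl, 80 mm across and 40 mm high; origin at its underside
- mate_cup: bystander: dark wooden gourd-shaped cup with a steel rim, 76 mm across and 80 mm high; origin at its underside
- bombilla: bystander: steel drinking straw lying flat, 190 mm long, with a 16 mm thick filter end (origin mid-length, its x axis along the straw)
- spoon: bystander: spoon lying flat, 140 mm long; origin near its middle
Mind the look-alikes: they are no part of the job. Leave any green, orange or turquoise look-alike of the cap alone.

How it is judged:
By the outcome, as a careful person would: the job done as asked, in the order asked, and still so for the second after the job is handed in, while the arm keeps its last pose, push and grip.
It also fails if it takes over 64 s, if anything falls off the work surface, if the arm or the gripper's body presses on something with over 40 N, if the wrist force passes 120 N, or if a joint passes its speed limit or range.

## Working session

There is one attempt and no reset: what is moved stays moved. The work goes in short steps, Python scripts to look and compute and a shell command to move; the robot and the scene stay as the last step left them, time stands still between calls to the robot, and variables do not carry over. Pictures are saved under pics/ and viewed, and the job is handed in when it is done.

```bash
mkdir -p pics; ls
python3 - <<'E'
from bench import arm
import cv2, numpy as np
np.set_printoptions(precision=4,suppress=True)
o=arm.get_obs()
for k,v in o.items(): print(k,v)
print(arm.grip_depth)
for n in ("side","top","wrist"):
    im=arm.grab_frame(n); cv2.imwrite(f"pics/{n}0.png",im[:,:,::-1])
    m=arm.camera_model(n); print(n,m)
E
```

```text
pics
time_s 0.0
q [ 1.2562  0.1165  1.4423 -0.      1.584  -0.0378]
qvel [ 0.0011 -0.0012  0.     -0.001   0.0018  0.0007]
tau [  0.002  -73.1993 -63.2502   0.0003   0.0062   0.    ]
eef_pos [0.1844 0.6491 0.2305]
eef_rot [-0.4333 -3.1114  0.002 ]
force [ 0.0356 -0.1267  0.6424]
ft_torque [-0.0058  0.0714  0.0166]
opening 0.08536217994443061
-0.0187
side {'vertical_fov': 51.50368154492069, 'cx': 281.43386758403443, 'cy': 204.44194864903292, 'world_from_camera': array([[ 0.998 , -0.0497,  0.0402,  0.522 ],
       [-0.0629, -0.6513,  0.7562, -0.8477],
       [-0.0114, -0.7572, -0.6531,  0.8896],
       [ 0.    ,  0.    ,  0.    ,  1.    ]])}
top {'vertical_fov': 46.17787406305106, 'cx': 270.78460642955815, 'cy': 211.71710081653424, 'world_from_camera': array([[ 0.0294, -0.9968,  0.0744,  0.4716],
       [-0.9996, -0.0294,  0.0003,  0.0295],
       [ 0.0019, -0.0744, -0.9972,  1.3016],
       [ 0.    ,  0.    ,  0.    ,  1.    ]])}
wrist {'vertical_fov': 60.09348188262638, 'cx': 276.79640845700976, 'cy': 206.08209831931833, 'hand_eye': array([[-0.0019, -0.9458, -0.3248,  0.0833],
       [ 1.    , -0.002 ,  0.0001, -0.0008],
       [-0.0007, -0.3248,  0.9458, -0.1426],
       [ 0.    ,  0.    ,  0.    ,  1.    ]])}
```

View pics/side0.png

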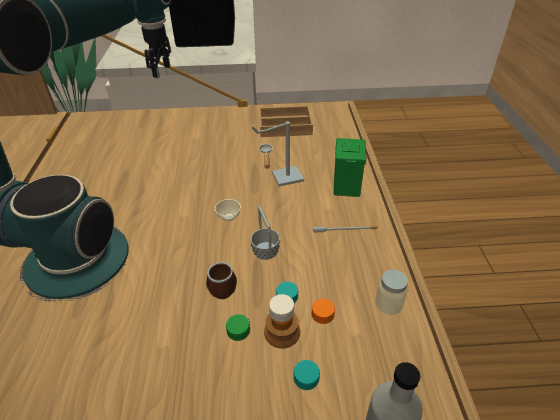

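View pics/top0.png

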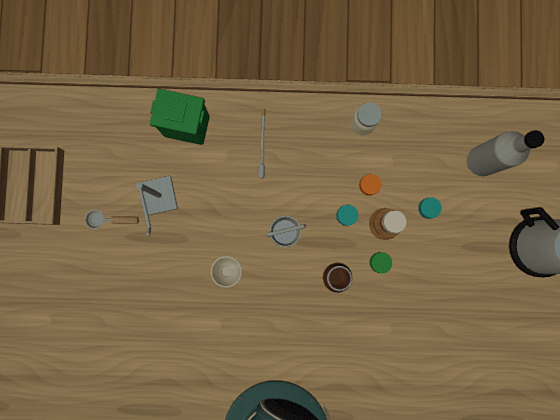

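View pics/wrist0.png

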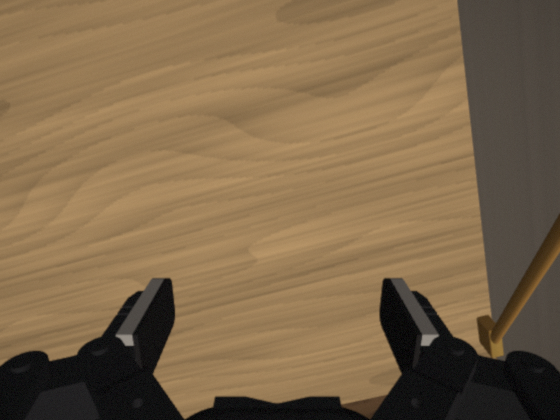

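Run:
```python
import cv2, numpy as np
t=cv2.imread("pics/top0.png"); s=cv2.imread("pics/side0.png")
def crop(im,x,y,w,h,k): return cv2.resize(im[y:y+h,x:x+w],None,fx=k,fy=k,interpolation=cv2.INTER_CUBIC)
a=np.hstack([crop(t,110,160,100,90,4),crop(t,250,190,100,90,4)])
b=np.hstack([crop(s,235,110,100,90,4),crop(s,225,195,100,90,4)])
cv2.imwrite("pics/top0z.png",a);cv2.imwrite("pics/side0z.png",b)
c=np.hstack([crop(t,345,180,100,90,4),crop(s,250,275,100,90,4)])
cv2.imwrite("pics/cap0z.png",c)
```

```text
(no output)
```

View pics/top0z.png

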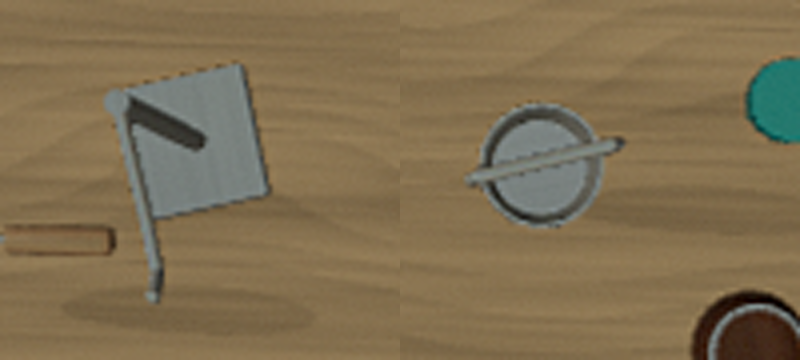

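View pics/side0z.png

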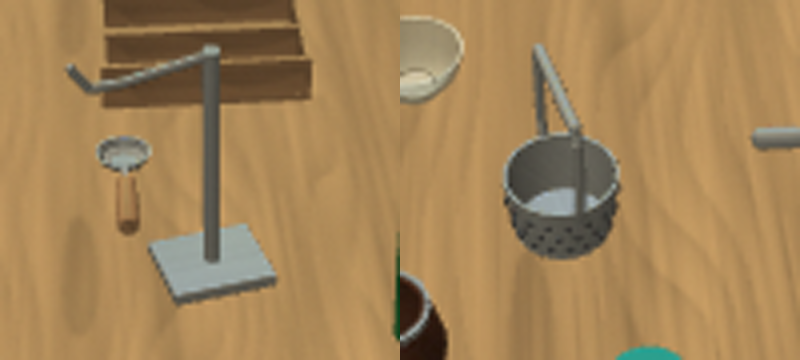

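View pics/cap0z.png

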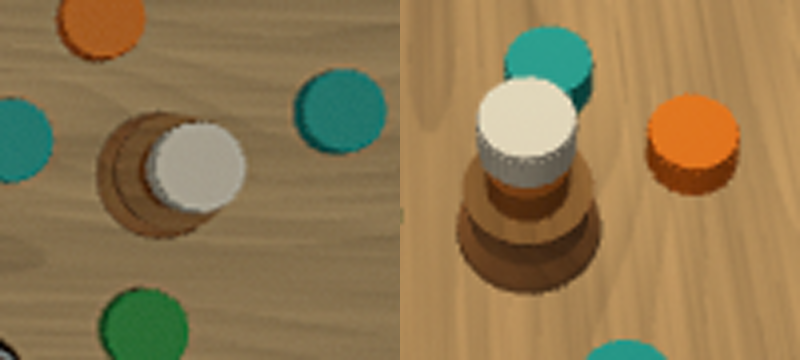

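```bash
cat > h.py <<'E'
from bench import arm
import numpy as np, cv2
from scipy.spatial.transform import Rotation as R
np.set_printoptions(precision=4,suppress=True)
def ray(n,uv,o=None):
    m=arm.camera_model(n); f=210/np.tan(np.radians(m["vertical_fov"]/2))
    if n=="wrist":
        T=np.eye(4); T[:3,:3]=R.from_rotvec(o["eef_rot"]).as_matrix(); T[:3,3]=o["eef_pos"]; T=T@m["hand_eye"]
    else: T=m["world_from_camera"]
    d=T[:3,:3]@np.array([(uv[0]-m["cx"])/f,(uv[1]-m["cy"])/f,1]); return T[:3,3],d/np.linalg.norm(d)
def atz(n,uv,z,o=None):
    p,d=ray(n,uv,o); return p+d*(z-p[2])/d[2]
def proj(n,P,o=None):
    m=arm.camera_model(n); f=210/np.tan(np.radians(m["vertical_fov"]/2))
    if n=="wrist":
        T=np.eye(4); T[:3,:3]=R.from_rotvec(o["eef_rot"]).as_matrix(); T[:3,3]=o["eef_pos"]; T=T@m["hand_eye"]
    else: T=m["world_from_camera"]
    c=T[:3,:3].T@(np.asarray(P)-T[:3,3]); return np.array([m["cx"]+f*c[0]/c[2],m["cy"]+f*c[1]/c[2]])
def tri(*obs):
    A=np.zeros((3,3));b=np.zeros(3)
    for p,d in obs:
        M=np.eye(3)-np.outer(d,d); A+=M;b+=M@p
    x=np.linalg.solve(A,b); e=[np.linalg.norm(np.cross(x-p,d)) for p,d in obs]
    return x,max(e)
E
python3 - <<'E'
from h import *
for nm,t,s in [("post top",(139,185.1),(287.4,122.1)),("tip",(147.9,233.6),(252.1,126.4)),("captop",(393.4,221.4),(281.6,303.9)),("hA",(267.6,234.6),(259.4,206.6)),("hB",(304.6,225.6),(268.6,227.6)),("troughend",(149.4,226),(258.4,132.1))]:
    x,e=tri(ray("top",t),ray("side",s)); print(nm,x,e)
for nm,uv,z in [("post",(139,185.1),.214),("tip",(147.9,233.6),.217),("cap",(393.4,221.4),.11),("hA",(267.6,234.6),.128),("hB",(304.6,225.6),.128),("rim",(284.9,230.9),.05),("bowl",(226,272),.04),("mate",(338,278),.08)]: print(nm,atz("top",uv,z))
E
```

```text
post top [0.6054 0.3258 0.2081] 0.0011726681464309014
tip [0.4974 0.2993 0.214 ] 0.0009158379487340361
captop [ 0.5481 -0.2696  0.1031] 0.0017752459583960849
hA [0.5071 0.0359 0.1225] 0.002546438159203374
hB [ 0.5297 -0.0518  0.127 ] 0.0012265382175255927
troughend [0.5152 0.3023 0.1915] 0.0010362262323746158
post [0.6035 0.3242 0.214 ]
tip [0.4964 0.2985 0.217 ]
cap [ 0.5459 -0.2679  0.11  ]
hA [0.5044 0.0358 0.128 ]
hB [ 0.5285 -0.0518  0.128 ]
rim [ 0.5173 -0.0075  0.05  ]
bowl [0.4087 0.1392 0.04  ]
mate [ 0.4041 -0.1405  0.08  ]
```

```bash
cat >> h.py <<'E'
def plan(P,yaw,o=None):
    o=o or arm.get_obs()
    R0=R.from_rotvec(o["eef_rot"]); a=np.radians(yaw)
    y=np.array([np.cos(a),np.sin(a),0]); z=np.array([0,0,-1.]); x=np.cross(y,z)
    Rt=R.from_matrix(np.c_[x,y,z])
    print("t",o["time_s"],"pos",o["eef_pos"],"shift cm",R0.inv().apply(np.asarray(P)-o["eef_pos"])*100,"turn deg",np.degrees((R0.inv()*Rt).as_rotvec()))
def st():
    o=arm.get_obs(); M=R.from_rotvec(o["eef_rot"]).as_matrix()
    print("t %.2f"%o["time_s"],"pos",o["eef_pos"],"yaw_y %.2f"%np.degrees(np.arctan2(M[1,1],M[0,1])),"z",M[:,2],"F",o["force"],"T",o["ft_torque"],"open %.4f"%o["opening"],"q6 %.3f"%o["q"][5])
    return o
E
python3 -c "
from h import *
st(); plan((0.5234,-0.0331,0.26),15.4)"
```

```text
t 0.15 pos [0.1844 0.6492 0.2307] yaw_y 74.14 z [-0.0003 -0.0009 -1.    ] F [0.2867 0.5692 0.4399] T [0.0377 0.0106 0.0201] open 0.0854 q6 -0.038
t 0.15 pos [0.1844 0.6492 0.2307] shift cm [-51.2502 -56.3706  -2.8776] turn deg [-0.0481  0.0252 58.7425]
```

```bash
python3 -m inch '[[[-1.5,-1.7,-1.5],[0,0,4],1],[[-4.5,-5,-2.5],[0,0,12],1],[[-7.8,-8.4,-2.9],[0,0,20],1],[[-11.1,-11.8,-2.9],[0,0,28],1],[[-14.4,-15.2,-2.9],[0,0,36],1]]'; python3 -c "
from h import *
st(); plan((0.5234,-0.0331,0.26),15.4)"
```

```text
time_s: 0.65
eef_pos: [0.2818, 0.4621, 0.2602]
eef_rot: [1.381, 2.822, 0.0]
force: [0.2, -0.5, 0.7]
opening: 0.0857
t 0.65 pos [0.2818 0.4621 0.2602] yaw_y 37.84 z [ 0.0001  0.     -1.    ] F [ 0.2302 -0.5248  0.6632] T [ 0.0099 -0.0211  0.0204] open 0.0857 q6 0.316
t 0.65 pos [0.2818 0.4621 0.2602] shift cm [-53.9234 -11.2976   0.0221] turn deg [ 0.0056  0.001  22.4377]
```

```bash
python3 -m inch '[[[-4.7,-1,0],[0,0,4],1],[[-9.4,-2,0],[0,0,8],1],[[-14.1,-3,0],[0,0,12],1],[[-18.8,-4,0],[0,0,16],1],[[-23.5,-5,0],[0,0,20],1]]'; python3 -c "
from h import *
st(); plan((0.5234,-0.0331,0.26),15.4)"
```

```text
time_s: 1.15
eef_pos: [0.3875, 0.2462, 0.2603]
eef_rot: [1.847, 2.541, 0.0]
force: [1.1, -0.1, -0.8]
opening: 0.0856
t 1.15 pos [0.3875 0.2462 0.2603] yaw_y 17.99 z [ 0.0003  0.0002 -1.    ] F [ 1.1084 -0.1306 -0.8214] T [-0.0102 -0.0656 -0.0343] open 0.0856 q6 0.196
t 1.15 pos [0.3875 0.2462 0.2603] shift cm [-30.7602   4.2956   0.0335] turn deg [ 0.0201 -0.0031  2.5938]
```

```bash
python3 -m inch '[[[-4.8,0.7,0],[0,0,2.6],1],[[-9.6,1.4,0],[0,0,2.6],1],[[-14.4,2.0,0],[0,0,2.6],1],[[-19.2,2.7,0],[0,0,2.6],1],[[-24,3.3,0],[0,0,2.6],1]]' >/dev/null; python3 -m inch '[[[-3.5,0.5,0],[0,0,0],1],[[-6,0.9,0],[0,0,0],1],[[-6.7,1,0],[0,0,0],1]]'
python3 - <<'E'
from h import *
o=st(); im=arm.grab_frame("wrist"); cv2.imwrite("pics/w1.png",im[:,:,::-1])
E
```

```text
time_s: 1.95
eef_pos: [0.5214, -0.0337, 0.2597]
eef_rot: [-1.903, -2.499, 0.001]
force: [-0.0, 0.8, 0.2]
opening: 0.0852
t 1.95 pos [ 0.5214 -0.0337  0.2597] yaw_y 15.41 z [-0.0009 -0.0002 -1.    ] F [-0.0112  0.8349  0.2437] T [-0.0002 -0.0112 -0.0291] open 0.0852 q6 -0.382
```

View pics/w1.png

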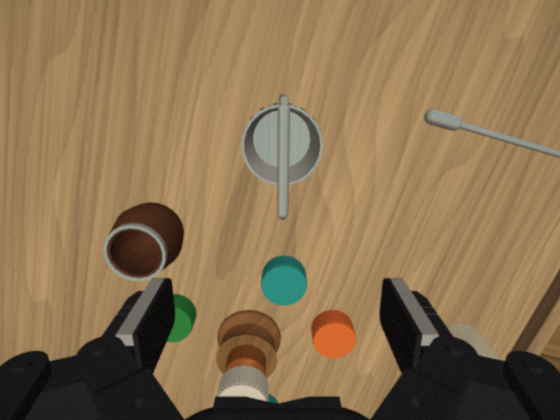

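Run:
```python
from h import *
o=arm.get_obs()
a=atz("wrist",(283.3,98),.128,o);b=atz("wrist",(282.3,215),.128,o);print(a,b,np.linalg.norm(a-b),(a+b)/2,np.degrees(np.arctan2(*(a-b)[[1,0]])))
print(atz("wrist",(282.5,145),.05,o))
c=(a+b)/2;d=(a-b)/np.linalg.norm(a-b); p=c-.026*d; print(p)
plan((p[0],p[1],.1093),np.degrees(np.arctan2(d[1],d[0]))-90)
```

```text
[0.5068 0.037  0.128 ] [ 0.5304 -0.0503  0.128 ] 0.09044578935884345 [ 0.5186 -0.0066  0.128 ] 105.14008704511679
[ 0.5199 -0.0081  0.05  ]
[ 0.5254 -0.0317  0.128 ]
t 2.0 pos [ 0.5213 -0.0333  0.2598] shift cm [ 0.0413  0.4493 15.0451] turn deg [-0.0566 -0.0091  0.2843]
```

```bash
python3 -m inch '[[[0,0.4,2],[0,0,0.3],0.5],[[0,0.45,6],[0,0,0.3],0.5],[[0,0.45,10],[0,0,0.3],0.5],[[0,0.45,13],[0,0,0.3],0.5],[[0,0.45,14.8],[0,0,0.3],0.5]]' 60; python3 -m inch '[[[0,0,0.2],[0,0,0],0.5],[[0,0,0.2],[0,0,0],0.5]]';  python3 - <<'E'
from h import *
o=st(); im=arm.grab_frame("wrist"); cv2.imwrite("pics/w2.png",im[:,:,::-1])
E
```

```text
time_s: 2.5
eef_pos: [0.524, -0.0291, 0.1097]
eef_rot: [-1.904, -2.496, 0.002]
force: [0.4, 0.9, 0.6]
opening: 0.0431
time_s: 2.7
eef_pos: [0.5252, -0.0297, 0.1108]
eef_rot: [-1.906, -2.497, -0.0]
force: [0.0, 0.5, -0.3]
opening: 0.0428
t 2.70 pos [ 0.5252 -0.0297  0.1108] yaw_y 15.28 z [ 0.0001  0.0001 -1.    ] F [ 0.0354  0.4629 -0.2761] T [-0.0217 -0.0697 -0.0171] open 0.0428 q6 -0.372
```

View pics/w2.png

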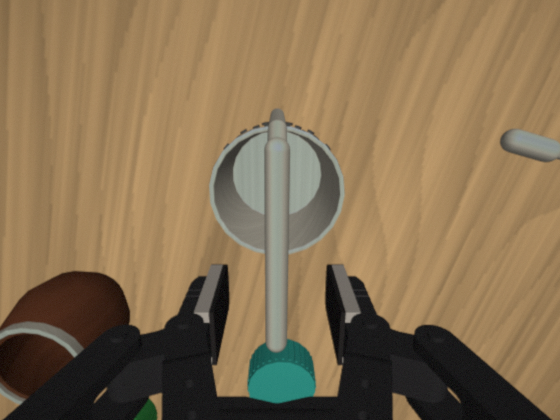

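```bash
python3 -m inch '[[[-0.2,0,0],[0,0,0],0.3],[[-0.2,0,0],[0,0,0],0],[[-0.2,0,0],[0,0,0],0],[[-0.2,0,0],[0,0,0],0],[[-0.2,0,0],[0,0,0],0]]' 60; python3 -m inch '[[[0,0,0],[0,0,0],0],[[0,0,-0.3],[0,0,0],0],[[0,0,-1],[0,0,0],0],[[0,0,-2],[0,0,0],0],[[0,0,-3],[0,0,0],0]]';  python3 - <<'E'
from h import *
o=st(); im=arm.grab_frame("wrist"); cv2.imwrite("pics/w3.png",im[:,:,::-1]); im=arm.grab_frame("side"); cv2.imwrite("pics/s3.png",im[:,:,::-1])
E
```

```text
time_s: 3.25
eef_pos: [0.5262, -0.0326, 0.1113]
eef_rot: [1.907, 2.495, 0.001]
force: [-1.6, -1.5, 6.6]
opening: 0.0069
time_s: 3.75
eef_pos: [0.5259, -0.0323, 0.1414]
eef_rot: [1.907, 2.496, 0.0]
force: [-0.4, -1.2, -1.9]
opening: 0.0065
t 3.75 pos [ 0.5259 -0.0323  0.1414] yaw_y 15.24 z [ 0.0003 -0.     -1.    ] F [-0.3884 -1.2384 -1.8905] T [-0.0245 -0.022   0.021 ] open 0.0065 q6 -0.376
```

View pics/w3.png

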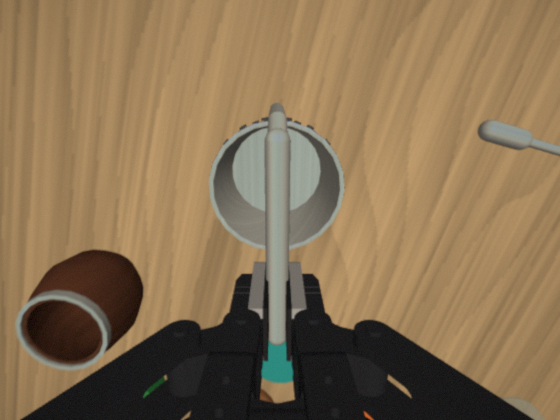

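View pics/s3.png

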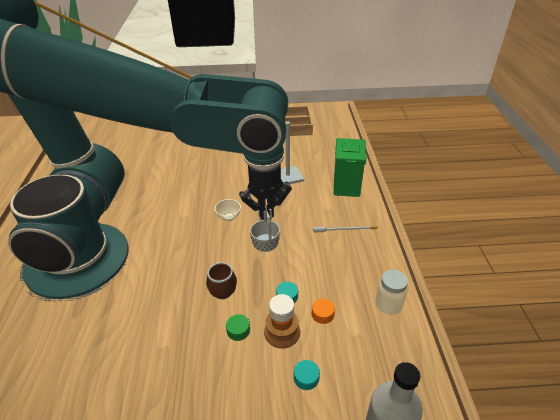

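Run:
```python
from h import *
plan((0.44,0.10,.225),15); plan((0.4301,.2549,.225),13.5)
```

```text
t 3.85 pos [ 0.5265 -0.0324  0.1424] shift cm [15.0418 -4.8439 -8.2856] turn deg [0.1399 0.0542 0.2441]
t 3.85 pos [ 0.5265 -0.0324  0.1424] shift cm [30.2471 -1.7263 -8.2924] turn deg [0.1406 0.0524 1.7441]
```

```bash
python3 -m inch '[[[0.5,-0.2,-2.5],[0,0,0],0],[[2.5,-1,-5.5],[0,0,0.2],0],[[5.5,-2.2,-7.5],[0,0,0.2],0],[[9,-3.5,-8.3],[0,0,0.2],0],[[12.5,-4.8,-8.3],[0,0,0.2],0]]'
python3 - <<'E'
from h import *
st(); plan((0.4301,.2549,.225),13.5)
E
```

```text
time_s: 4.35
eef_pos: [0.4461, 0.0764, 0.2248]
eef_rot: [1.912, 2.491, 0.002]
force: [1.5, 0.5, -1.0]
opening: 0.0067
t 4.35 pos [0.4461 0.0764 0.2248] yaw_y 14.99 z [ 0.0022  0.0003 -1.    ] F [ 1.5459  0.4561 -0.9629] T [ 0.0206 -0.0417 -0.0187] open 0.0067 q6 -0.148
t 4.35 pos [0.4461 0.0764 0.2248] shift cm [17.6547  3.0705 -0.0173] turn deg [0.1265 0.0142 1.4944]
```

```bash
python3 -m inch '[[[3.5,0,0],[0,0,1.5],0],[[7.5,0.3,0],[0,0,1.5],0],[[11.5,1,0],[0,0,1.5],0],[[15,2,0],[0,0,1.5],0],[[17.6,3,0],[0,0,1.5],0]]';  python3 -m inch '[[[0,0,0],[0,0,0],0],[[0,0,0],[0,0,0],0]]'
python3 - <<'E'
from h import *
o=st(); 
for n in("wrist","side","top"):
    im=arm.grab_frame(n); cv2.imwrite(f"pics/{n}4.png",im[:,:,::-1])
s=cv2.imread("pics/side4.png");t=cv2.imread("pics/top4.png")
def crop(im,x,y,w,h,k): return cv2.resize(im[y:y+h,x:x+w],None,fx=k,fy=k,interpolation=cv2.INTER_CUBIC)
cv2.imwrite("pics/z4.png",np.hstack([crop(s,195,90,120,120,3),crop(t,110,150,120,120,3)]))
E
```

```text
time_s: 4.85
eef_pos: [0.4293, 0.2554, 0.2234]
eef_rot: [1.942, 2.469, 0.001]
force: [-0.7, -0.5, -0.4]
opening: 0.0068
time_s: 5.05
eef_pos: [0.4297, 0.2537, 0.223]
eef_rot: [-1.942, -2.469, 0.001]
force: [0.0, 0.5, -0.6]
opening: 0.007
t 5.05 pos [0.4297 0.2537 0.223 ] yaw_y 13.61 z [-0.0006 -0.0005 -1.    ] F [ 0.0125  0.4766 -0.6295] T [-0.0307  0.0552  0.0034] open 0.0070 q6 0.245
```

View pics/wrist4.png

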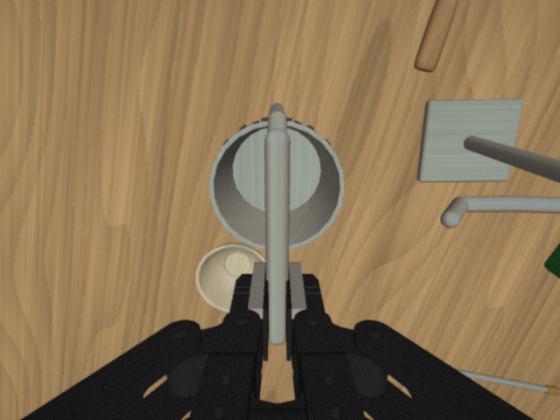

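View pics/z4.png

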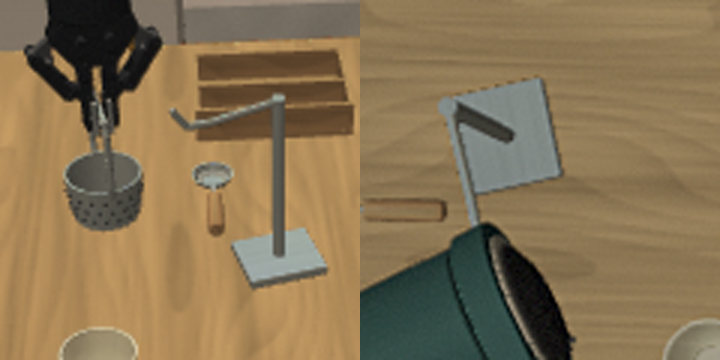

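Run:
```python
from h import *
o=arm.get_obs()
tip=atz("wrist",(451,219),.215,o); print("tip",tip)
b1=atz("wrist",(464,205),.195,o); b2=atz("wrist",(525,205),.195,o); print(b1,b2,np.degrees(np.arctan2(*(b2-b1)[[1,0]])))
ba=atz("wrist",(277,137),.223+.0167,o);bb=atz("wrist",(277,340),.223+.0167,o); print("bar",ba,bb,np.linalg.norm(ba-bb),(ba+bb)/2)
Rm=R.from_rotvec(o["eef_rot"]).as_matrix()
for p in(tip,b1,b2,ba,bb,[0.521,.3045,.199]): print("tool",Rm.T@(np.array(p)-o["eef_pos"])*100)
```

```text
tip [0.4997 0.2951 0.215 ]
[0.5149 0.2985 0.195 ] [0.5444 0.3055 0.195 ] 13.396229526253263
bar [0.4151 0.3158 0.2397] [0.4348 0.2333 0.2397] 0.08486937193144964 [0.425  0.2745 0.2397]
tool [2.495  7.7679 0.8394]
tool [2.4705 9.3238 2.8397]
tool [ 2.4654 12.357   2.8402]
tool [ 6.4864  0.0295 -1.6323]
tool [-2.0005  0.0152 -1.6315]
tool [ 2.9158 10.0576  2.4398]
```

```bash
python3 -m inch '[[[0.1,1.2,0],[0,0,0],0],[[0.1,3.6,0],[0,0,0],0],[[0.1,6.4,0],[0,0,0],0],[[0.1,9,0],[0,0,0],0],[[0.1,10.3,0],[0,0,0],0]]';  python3 -m inch '[[[0,0,0],[0,0,0],0],[[0,0,0],[0,0,0],0]]'
python3 - <<'E'
from h import *
o=st(); 
for n in("wrist","side"):
    im=arm.grab_frame(n); cv2.imwrite(f"pics/{n}5.png",im[:,:,::-1])
s=cv2.imread("pics/side5.png");t=cv2.imread("pics/wrist5.png")
def crop(im,x,y,w,h,k): return cv2.resize(im[y:y+h,x:x+w],None,fx=k,fy=k,interpolation=cv2.INTER_CUBIC)
cv2.imwrite("pics/z5.png",np.hstack([crop(s,205,85,110,120,3),crop(t,140,60,420,360,1)]))
E
```

```text
time_s: 5.7
eef_pos: [0.532, 0.2782, 0.2228]
eef_rot: [-1.946, -2.467, 0.001]
force: [0.2, 0.3, -1.7]
opening: 0.0068
time_s: 5.9
eef_pos: [0.5296, 0.2782, 0.2231]
eef_rot: [-1.944, -2.467, 0.001]
force: [0.3, 0.4, -1.4]
opening: 0.007
t 5.90 pos [0.5296 0.2782 0.2231] yaw_y 13.52 z [-0.0006 -0.0002 -1.    ] F [ 0.2724  0.3914 -1.3637] T [-0.0446  0.0189  0.0126] open 0.0070 q6 0.205
```

View pics/z5.png

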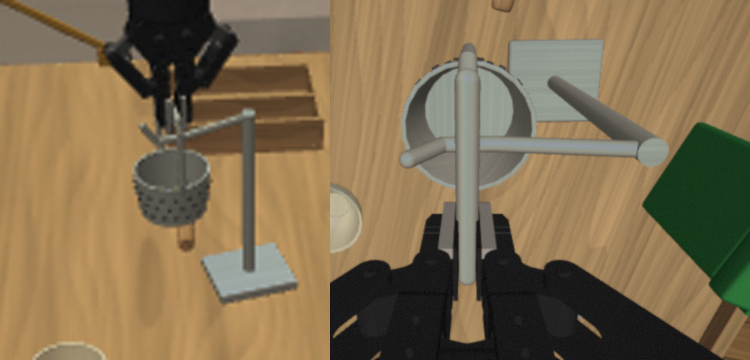

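Run:
```python
from h import *
o=arm.get_obs()
Rm=R.from_rotvec(o["eef_rot"]).as_matrix()
for n,uv,z in(("tip",(217,221),.215),("bend",(259,205),.195),("post",(462,210),.214),("bar",(277,205),.2396),("barA",(277,133),.2396),("barB",(277,340),.2396)):
    p=atz("wrist",uv,z,o); print(n,p,"tool",Rm.T@(p-o["eef_pos"])*100)
```

```text
tip [0.4978 0.2955 0.215 ] tool [ 2.4116 -2.6571  0.8513]
bend [0.5149 0.3004 0.195 ] tool [ 2.4832 -0.8743  2.8516]
post [0.6027 0.3256 0.214 ] tool [2.8789 8.2492 0.9532]
bar [0.5201 0.3172 0.2396] tool [ 3.9981  0.0253 -1.6081]
barA [0.514  0.3427 0.2396] tool [ 6.6198  0.0297 -1.6079]
barB [0.5341 0.2587 0.2396] tool [-2.0192  0.0151 -1.6086]
```

```bash
python3 -m inch '[[[0,0,0.6],[0,0,0],0],[[0,0,1.4],[0,0,0],0],[[0,0,2.2],[0,0,0],0],[[0,0,2.8],[0,0,0],0],[[0,0,3.1],[0,0,0],0]]';  python3 -m inch '[[[0,0,0.2],[0,0,0],0],[[0,0,0.3],[0,0,0],0]]'
python3 - <<'E'
from h import *
o=st(); 
for n in("wrist","side"):
    im=arm.grab_frame(n); cv2.imwrite(f"pics/{n}6.png",im[:,:,::-1])
s=cv2.imread("pics/side6.png");t=cv2.imread("pics/wrist6.png")
def crop(im,x,y,w,h,k): return cv2.resize(im[y:y+h,x:x+w],None,fx=k,fy=k,interpolation=cv2.INTER_CUBIC)
cv2.imwrite("pics/z6.png",np.hstack([crop(s,205,85,110,120,3),crop(t,140,60,420,360,1)]))
E
```

```text
time_s: 6.5
eef_pos: [0.5295, 0.2784, 0.1912]
eef_rot: [-1.944, -2.467, 0.002]
force: [0.3, -0.4, -1.2]
opening: 0.0066
time_s: 6.7
eef_pos: [0.5299, 0.2785, 0.1892]
eef_rot: [1.944, 2.468, 0.0]
force: [-0.3, 0.0, -1.1]
opening: 0.0065
t 6.70 pos [0.5299 0.2785 0.1892] yaw_y 13.54 z [ 0. -0. -1.] F [-0.2818  0.0377 -1.1146] T [-0.0282  0.005   0.0093] open 0.0065 q6 0.205
```

View pics/z6.png

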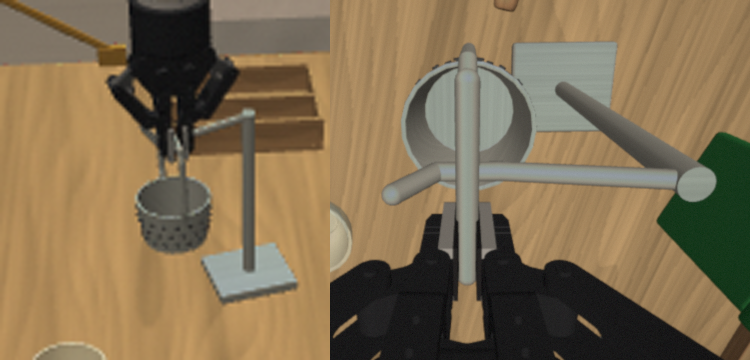

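```bash
for i in 1 2; do python3 -m inch '[[[0,0,0.1],[0,0,0],0],[[0,0,0.1],[0,0,0],0]]' | tr '\n' ' '; echo; done
```

```text
time_s: 7.0 eef_pos: [0.5299, 0.2785, 0.1883] eef_rot: [1.944, 2.468, 0.0] force: [0.1, 0.0, -1.3] opening: 0.0066 
time_s: 7.2 eef_pos: [0.5298, 0.2785, 0.1872] eef_rot: [-1.944, -2.468, 0.0] force: [-0.9, 0.2, -1.3] opening: 0.0067
```

```bash
for i in 1 2; do python3 -m inch '[[[0,0,0.1],[0,0,0],0],[[0,0,0.1],[0,0,0],0]]' | tr '\n' ' '; echo; done
python3 - <<'E'
from h import *
st()
E
```

```text
time_s: 7.4 eef_pos: [0.5299, 0.2785, 0.1864] eef_rot: [1.944, 2.468, 0.0] force: [-0.2, -0.5, 1.1] opening: 0.0067 
time_s: 7.6 eef_pos: [0.53, 0.2785, 0.1858] eef_rot: [1.944, 2.468, 0.001] force: [0.2, -0.2, 4.9] opening: 0.0065 
t 7.60 pos [0.53   0.2785 0.1858] yaw_y 13.54 z [ 0.0007  0.0003 -1.    ] F [ 0.234  -0.211   4.8958] T [-0.069   0.0721  0.0307] open 0.0065 q6 0.205
```

```bash
python3 -m inch '[[[0,0,-0.05],[0,0,0],0.1],[[0,0,-0.05],[0,0,0],0.2],[[0,0,-0.05],[0,0,0],0.3],[[0,0,-0.05],[0,0,0],0.4],[[0,0,-0.05],[0,0,0],0.45]]' 30| tr '\n' ' '
python3 - <<'E'
from h import *
o=st(); 
for n in("wrist","side"):
    im=arm.grab_frame(n); cv2.imwrite(f"pics/{n}7.png",im[:,:,::-1])
s=cv2.imread("pics/side7.png");t=cv2.imread("pics/wrist7.png")
def crop(im,x,y,w,h,k): return cv2.resize(im[y:y+h,x:x+w],None,fx=k,fy=k,interpolation=cv2.INTER_CUBIC)
cv2.imwrite("pics/z7.png",np.hstack([crop(s,205,85,110,120,3),crop(t,140,60,420,360,1)]))
E
```

```text
time_s: 8.1 eef_pos: [0.5298, 0.2784, 0.1856] eef_rot: [-1.944, -2.468, 0.0] force: [-0.1, -0.3, -1.0] opening: 0.0383 t 8.10 pos [0.5298 0.2784 0.1856] yaw_y 13.54 z [-0.0003 -0.0001 -1.    ] F [-0.0621 -0.3205 -0.9861] T [-0.0113  0.0231  0.0325] open 0.0383 q6 0.205
```

View pics/z7.png

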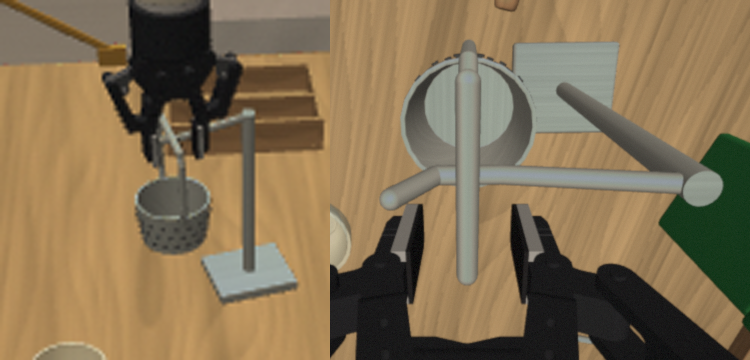

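```bash
python3 -m inch '[[[0,0,-1],[0,0,0],0.45],[[0,0,-3],[0,0,0],0.45],[[0,0,-6],[0,0,0],0.45],[[0,0,-10],[0,0,0],0.45],[[0,0,-13],[0,0,0],1]]' | tr '\n' ' '
python3 - <<'E'
from h import *
o=st(); 
for n in("wrist","side"):
    im=arm.grab_frame(n); cv2.imwrite(f"pics/{n}8.png",im[:,:,::-1])
s=cv2.imread("pics/side8.png");t=cv2.imread("pics/wrist8.png")
def crop(im,x,y,w,h,k): return cv2.resize(im[y:y+h,x:x+w],None,fx=k,fy=k,interpolation=cv2.INTER_CUBIC)
cv2.imwrite("pics/z8.png",np.hstack([crop(s,205,85,110,120,3),crop(t,140,60,420,360,1)]))
plan((0.545,-0.265,.26),-26)
E
```

```text
time_s: 8.7 eef_pos: [0.5298, 0.2785, 0.3192] eef_rot: [1.943, 2.467, 0.003] force: [0.4, 0.9, -0.5] opening: 0.0513 t 8.70 pos [0.5298 0.2785 0.3192] yaw_y 13.54 z [ 0.0019  0.0009 -1.    ] F [ 0.3889  0.8732 -0.5313] T [-0.0165 -0.0169  0.0233] open 0.0513 q6 0.205
t 8.8 pos [0.5305 0.2788 0.3217] shift cm [-53.2185 -11.3641   6.0123] turn deg [ 0.3486 -0.216  39.5425]
```

View pics/z8.png

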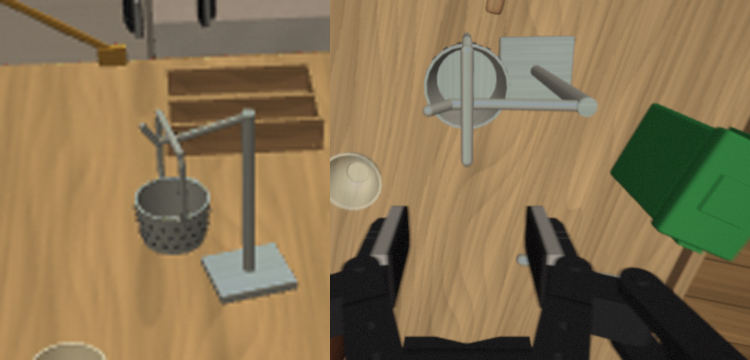

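```bash
python3 -m inch '[[[-2,-0.4,0],[0,0,4],1],[[-6,-1.3,0],[0,0,10],1],[[-10.6,-2.2,0],[0,0,17],1],[[-15.4,-3.2,0.5],[0,0,23],1],[[-20.2,-4.2,1],[0,0,30],1]]' | tr '\n' ' '
python3 - <<'E'
from h import *
st();plan((0.545,-0.265,.24),-30)
E
```

```text
time_s: 9.3 eef_pos: [0.5359, 0.0706, 0.3058] eef_rot: [2.52, 1.876, 0.0] force: [0.8, 0.1, -0.7] opening: 0.0857 t 9.30 pos [0.5359 0.0706 0.3058] yaw_y -16.67 z [ 0.0003 -0.     -1.    ] F [ 0.8152  0.079  -0.7106] T [-0.0293 -0.0234  0.0005] open 0.0857 q6 0.375
t 9.3 pos [0.5359 0.0706 0.3058] shift cm [-31.8884  10.5024   6.5829] turn deg [ 0.0185 -0.0076 13.3257]
```

```bash
python3 -m inch '[[[-4.4,1.4,1.2],[0,0,3],1],[[-8.8,2.8,2.4],[0,0,6],1],[[-13.2,4.3,3.6],[0,0,9],1],[[-17.6,5.8,4.8],[0,0,12],1],[[-22,7.2,5.8],[0,0,13.3],1]]' | tr '\n' ' '; python3 -m inch '[[[-4,1.3,0.3],[0,0,0],1],[[-7.5,2.5,0.6],[0,0,0],1],[[-9.6,3.1,0.8],[0,0,0],1],[[-9.9,3.3,0.8],[0,0,0],1],[[-9.9,3.3,0.8],[0,0,0],1]]' | tr '\n' ' ';python3 - <<'E'
from h import *
o=st();im=arm.grab_frame("wrist"); cv2.imwrite(f"pics/w9.png",im[:,:,::-1])
E
```

```text
time_s: 9.8 eef_pos: [0.5425, -0.161, 0.2472] eef_rot: [-2.719, -1.573, 0.0] force: [0.4, 1.4, -0.2] opening: 0.0854 time_s: 10.3 eef_pos: [0.5224, -0.2617, 0.2397] eef_rot: [-2.718, -1.575, 0.0] force: [0.3, 1.8, -0.9] opening: 0.0852 t 10.30 pos [ 0.5224 -0.2617  0.2397] yaw_y -29.82 z [-0.0003  0.0003 -1.    ] F [ 0.3345  1.8002 -0.867 ] T [ 0.0054 -0.0363 -0.0221] open 0.0852 q6 0.012
```

View pics/w9.png

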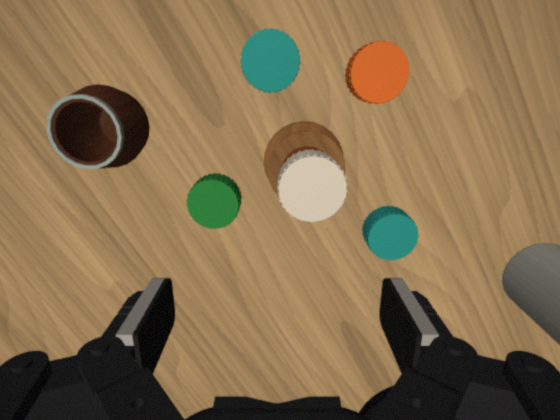

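Run:
```python
from h import *
o=arm.get_obs()
im=cv2.imread("pics/w9.png"); hsv=cv2.cvtColor(im,cv2.COLOR_BGR2HSV)
m=((hsv[...,2]>190)&(hsv[...,1]<60)).astype(np.uint8); m[:, :230]=0; m[:,380:]=0; m[:120]=0;m[260:]=0
c=max(cv2.findContours(m,cv2.RETR_EXTERNAL,cv2.CHAIN_APPROX_NONE)[0],key=cv2.contourArea)
e=cv2.fitEllipse(c); print(e, cv2.minEnclosingCircle(c))
p=atz("wrist",e[0],.11,o); print(p)
f=210/np.tan(np.radians(30.0467)); print("diam est", e[1][1]*0.284/f)
print(atz("top",(393.4,221.4),.11), tri(ray("top",(393.4,221.4)),ray("side",(281.6,303.9)),ray("wrist",e[0],o)))
plan((p[0],p[1],.16),-30)
# fingertip positions visible: tips px at (150,280)-(173,280); 
for uv in ((170,282),(385,282)):
  q,d=ray("wrist",uv,o); Rm=R.from_rotvec(o["eef_rot"]).as_matrix(); q=Rm.T@(q-o["eef_pos"]); d=Rm.T@d
  for x in (-.011,.011):
    print(uv,x,(q+d*(x-q[0])/d[0])*1000)
```

```text
((312.14019775390625, 188.76524353027344), (63.44316864013672, 66.91596221923828), 73.59185028076172) ((312.0093078613281, 188.23487854003906), 34.10307312011719)
[ 0.549  -0.2715  0.11  ]
diam est 0.05234620994176655
[ 0.5459 -0.2679  0.11  ] (array([ 0.5482, -0.271 ,  0.1051]), np.float64(0.0027454752607134823))
t 10.35 pos [ 0.5226 -0.261   0.2399] shift cm [0.4002 2.8066 7.9882] turn deg [-0.0048 -0.013   0.2316]
(170, 282) -0.011 [-11.     -52.6155  16.0049]
(170, 282) 0.011 [ 11.     -40.1429 -20.9131]
(385, 282) -0.011 [-11.      54.3887  15.8132]
(385, 282) 0.011 [ 11.      41.9605 -21.0602]
```

```bash
python3 -m inch '[[[0.2,1,1],[0,0,0.2],1],[[0.3,2.3,3],[0,0,0.2],1],[[0.35,2.7,5],[0,0,0.2],1],[[0.35,2.7,6],[0,0,0.2],1],[[0.35,2.7,6],[0,0,0.2],1]]' | tr '\n' ' ';python3 - <<'E'
from h import *
o=st();im=arm.grab_frame("wrist"); cv2.imwrite(f"pics/w10.png",im[:,:,::-1])
im=cv2.imread("pics/w10.png"); hsv=cv2.cvtColor(im,cv2.COLOR_BGR2HSV)
m=((hsv[...,2]>185)&(hsv[...,1]<60)).astype(np.uint8); m[:, :180]=0; m[:,375:]=0
c=max(cv2.findContours(m,cv2.RETR_EXTERNAL,cv2.CHAIN_APPROX_NONE)[0],key=cv2.contourArea)
e=cv2.fitEllipse(c); print(e, cv2.minEnclosingCircle(c))
p=atz("wrist",e[0],.11,o); print(p); plan((p[0],p[1],.077),-30)
E
```

```text
time_s: 10.85 eef_pos: [0.5476, -0.2709, 0.1779] eef_rot: [-2.717, -1.572, 0.002] force: [0.1, 0.2, 1.2] opening: 0.0851 t 10.85 pos [ 0.5476 -0.2709  0.1779] yaw_y -29.91 z [-0.0024  0.0014 -1.    ] F [0.0729 0.2271 1.2247] T [-0.0064 -0.0186  0.0361] open 0.0851 q6 0.021
((278.9472961425781, 223.61778259277344), (77.39360809326172, 83.43658447265625), 92.20551300048828) ((278.5, 223.5), 42.57356643676758)
[ 0.5488 -0.2721  0.11  ]
t 10.9 pos [ 0.5478 -0.2712  0.1794] shift cm [-0.0347  0.1454 10.2413] turn deg [-0.0555 -0.0004  0.0821]
```

View pics/w10.png

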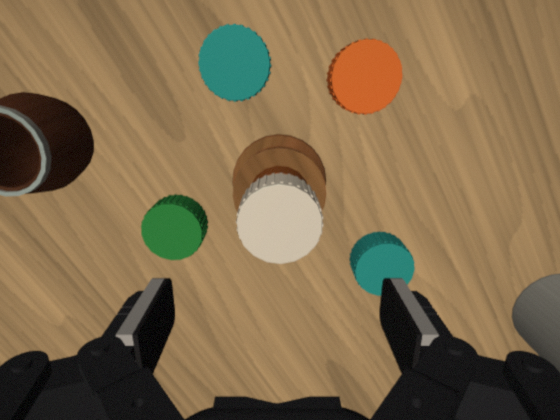

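```bash
python3 -m inch '[[[0,0.13,2],[0,0,0],1],[[0,0.13,5],[0,0,0],1],[[0,0.13,8],[0,0,0],1],[[0,0.13,9.8],[0,0,0],1],[[0,0.13,10.2],[0,0,0],0.9]]' 40 | tr '\n' ' ';python3 -m inch '[[[0,0,0],[0,0,0],0.8],[[0,0,0],[0,0,0],0.75]]' | tr '\n' ' '
python3 - <<'E'
from h import *
o=st();im=arm.grab_frame("wrist"); cv2.imwrite(f"pics/w11.png",im[:,:,::-1])
im=arm.grab_frame("side")[220:380,200:380]; cv2.imwrite(f"pics/s11.png",cv2.resize(im[:,:,::-1],None,fx=3,fy=3))
E
```

```text
time_s: 11.4 eef_pos: [0.5484, -0.272, 0.0768] eef_rot: [-2.719, -1.571, 0.001] force: [0.5, 0.0, -0.2] opening: 0.0767 time_s: 11.6 eef_pos: [0.5495, -0.2727, 0.0797] eef_rot: [2.718, 1.571, 0.002] force: [-0.2, 0.8, 0.6] opening: 0.0644 t 11.60 pos [ 0.5495 -0.2727  0.0797] yaw_y -29.95 z [ 0.002  -0.0011 -1.    ] F [-0.1519  0.8396  0.5717] T [-0.0055  0.049   0.0409] open 0.0644 q6 0.021
```

View pics/w11.png

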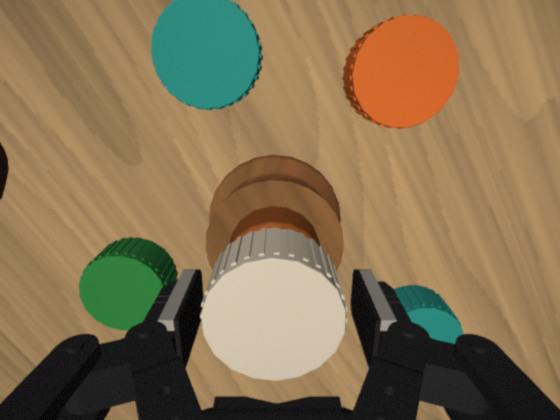

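View pics/s11.png

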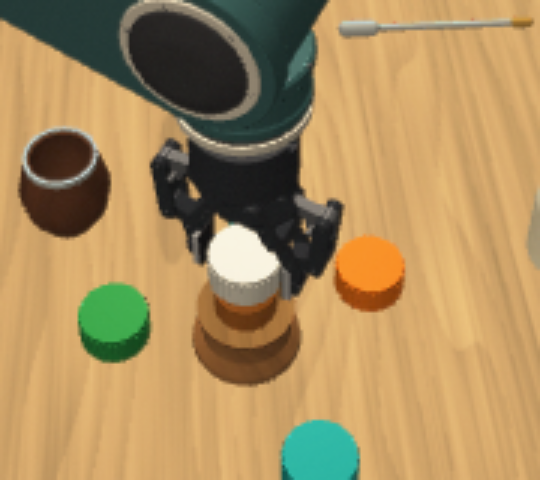

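Run:
```python
from h import *
o=st(); p=atz("wrist",(274.5,318),.11,o); Rm=R.from_rotvec(o["eef_rot"]).as_matrix(); print(p,Rm.T@(p-o["eef_pos"])*1000)
```

```text
t 11.70 pos [ 0.5494 -0.2728  0.0795] yaw_y -29.96 z [ 0.002  -0.0011 -1.    ] F [ 0.1351 -0.2432  0.1011] T [ 0.0065 -0.0495  0.0171] open 0.0643 q6 0.021
[ 0.5501 -0.2712  0.11  ] [  1.698   -0.1585 -30.5198]
```

```bash
python3 -m inch '[[[0.1,0,0.2],[0,0,0],0.7],[[0.1,0,0.2],[0,0,0],0.5],[[0.1,0,0.2],[0,0,0],0.4],[[0.1,0,0.2],[0,0,0],0.3],[[0.1,0,0.2],[0,0,0],0.3]]' 80 | tr '\n' ' '; python3 -m inch '[[[0,0,0],[0,0,0],0.3],[[0,0,0],[0,0,0],0.3]]' | tr '\n' ' '
python3 - <<'E'
from h import *
o=st();im=arm.grab_frame("wrist"); cv2.imwrite(f"pics/w12.png",im[:,:,::-1])
E
```

```text
time_s: 12.2 eef_pos: [0.5496, -0.2716, 0.0762] eef_rot: [2.72, 1.572, 0.001] force: [1.4, 2.6, 4.9] opening: 0.0528 time_s: 12.4 eef_pos: [0.5495, -0.2716, 0.076] eef_rot: [2.72, 1.572, 0.001] force: [0.8, 2.1, 4.5] opening: 0.0527 t 12.40 pos [ 0.5495 -0.2716  0.076 ] yaw_y -29.96 z [ 0.0006 -0.0001 -1.    ] F [0.8487 2.089  4.4727] T [ 0.319  -0.0964 -0.0014] open 0.0527 q6 0.022
```

View pics/w12.png

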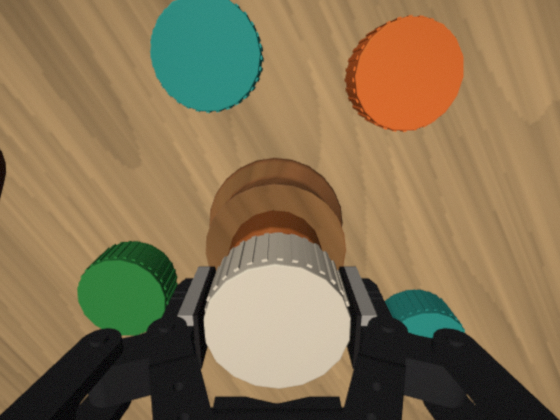

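```bash
python3 -m inch '[[[0,0,0.15],[0,0,0],0.3],[[0,0,0.3],[0,0,0],0.3],[[0,0,0.3],[0,0,0],0.3]]' | tr '\n' ' '; python3 -m inch '[[[0,0,0.15],[0,0,0],0.3],[[0,0,0.3],[0,0,0],0.3],[[0,0,0.3],[0,0,0],0.3]]' | tr '\n' ' '
python3 - <<'E'
from h import *
o=st();im=arm.grab_frame("wrist"); cv2.imwrite(f"pics/w13.png",im[:,:,::-1])
E
```

```text
time_s: 12.75 eef_pos: [0.5496, -0.2716, 0.0731] eef_rot: [2.72, 1.572, 0.001] force: [0.7, 2.2, 6.4] opening: 0.0529 time_s: 13.05 eef_pos: [0.5495, -0.2716, 0.0702] eef_rot: [2.72, 1.572, 0.001] force: [-0.6, 2.0, 8.7] opening: 0.0527 t 13.05 pos [ 0.5495 -0.2716  0.0702] yaw_y -29.96 z [ 0.0006 -0.0001 -1.    ] F [-0.5602  1.9848  8.707 ] T [ 0.4435  0.0605 -0.0081] open 0.0527 q6 0.022
```

View pics/w13.png

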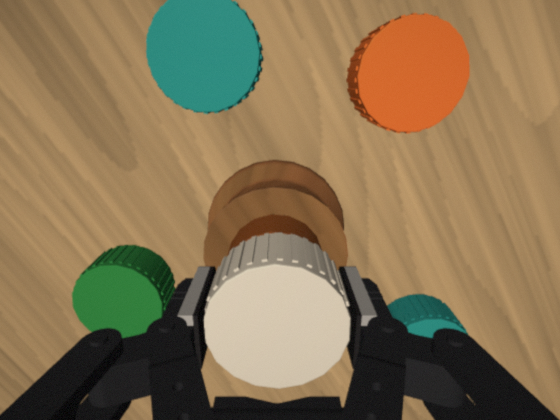

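```bash
python3 -m inch '[[[0,0,0.07],[0,0,0],0.3],[[0,0,0.07],[0,0,0],0.3]]' | tr '\n' ' ';  python3 - <<'E'
from h import *
o=st(); p=atz("wrist",(278,324),.1035,o); Rm=R.from_rotvec(o["eef_rot"]).as_matrix(); print(p,Rm.T@(p-o["eef_pos"])*1000)
E
python3 -m inch '[[[0,0,0],[0,0,-2],0.3],[[0,0,0],[0,0,-5],0.3],[[0,0,0],[0,0,-9],0.3],[[0,0,0],[0,0,-12],0.3],[[0,0,0],[0,0,-15],0.3]]' | tr '\n' ' ';  python3 -c "
from h import *
st()"
```

```text
time_s: 13.3 eef_pos: [0.5496, -0.2716, 0.0697] eef_rot: [2.72, 1.572, 0.001] force: [-0.5, 3.4, 8.8] opening: 0.0532 t 13.30 pos [ 0.5496 -0.2716  0.0697] yaw_y -29.95 z [ 0.0007 -0.0002 -1.    ] F [-0.5419  3.3634  8.8147] T [ 0.4594  0.1045 -0.034 ] open 0.0532 q6 0.022
[ 0.5513 -0.2708  0.1035] [  1.5895   1.1143 -33.8436]
time_s: 13.8 eef_pos: [0.5497, -0.2718, 0.0698] eef_rot: [2.489, 1.915, 0.001] force: [-0.4, 0.6, 9.8] opening: 0.0525 t 13.80 pos [ 0.5497 -0.2718  0.0698] yaw_y -14.84 z [ 0.001  -0.0006 -1.    ] F [-0.4313  0.6316  9.7897] T [ 0.1547  0.0563 -0.0571] open 0.0525 q6 -0.242
```

```bash
python3 -m inch '[[[0,0,0],[0,0,-6],0.3],[[0,0,0],[0,0,-12],0.3],[[0,0,0],[0,0,-18],0.3],[[0,0,0],[0,0,-24],0.3],[[0,0,0],[0,0,-30],0.3]]' | tr '\n' ' ';  python3 -c "
from h import *
st()"
python3 -m inch '[[[0,0,0],[0,0,-7],0.3],[[0,0,0],[0,0,-14],0.3],[[0,0,0],[0,0,-21],0.3],[[0,0,0],[0,0,-28],0.3],[[0,0,0],[0,0,-32],0.3]]' | tr '\n' ' ';  python3 - <<'E'
from h import *
o=st();im=arm.grab_frame("wrist"); cv2.imwrite(f"pics/w14.png",im[:,:,::-1])
E
```

```text
time_s: 14.3 eef_pos: [0.5492, -0.2714, 0.0696] eef_rot: [-1.906, -2.497, -0.0] force: [-5.3, 6.0, 9.5] opening: 0.0527 t 14.30 pos [ 0.5492 -0.2714  0.0696] yaw_y 15.29 z [-0.0003  0.0004 -1.    ] F [-5.2699  5.9742  9.5498] T [ 0.761   0.8089 -0.0895] open 0.0527 q6 -0.768
time_s: 14.8 eef_pos: [0.5488, -0.2713, 0.0695] eef_rot: [-1.143, -2.925, -0.0] force: [-9.7, 5.3, 11.7] opening: 0.0529 t 14.80 pos [ 0.5488 -0.2713  0.0695] yaw_y 47.31 z [-0.0014  0.0006 -1.    ] F [-9.6837  5.256  11.714 ] T [ 0.7754  1.4186 -0.14  ] open 0.0529 q6 -1.327
```

View pics/w14.png

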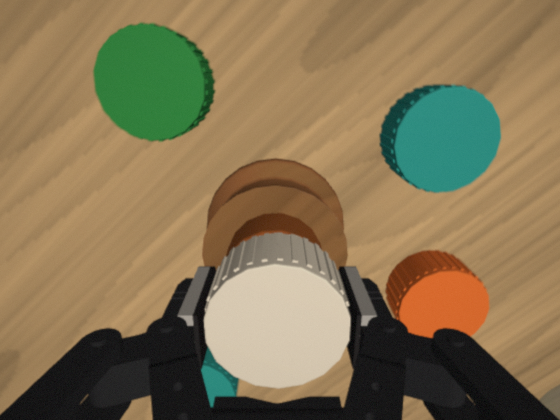

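```bash
python3 -m inch '[[[0.1,0,0],[0,0,0],0.3],[[0.1,0,-0.2],[0,0,0],0.3],[[0.1,0,-0.5],[0,0,0],0.3],[[0.1,0,-0.8],[0,0,0],0.3],[[0.1,0,-1],[0,0,0],0.3]]' | tr '\n' ' ';  python3 -c "
from h import *
st()"
```

```text
time_s: 15.35 eef_pos: [0.5484, -0.271, 0.0791] eef_rot: [-1.15, -2.923, 0.0] force: [-0.2, -0.1, -0.8] opening: 0.0528 t 15.35 pos [ 0.5484 -0.271   0.0791] yaw_y 47.03 z [-0.0004  0.0001 -1.    ] F [-0.2405 -0.0778 -0.849 ] T [-0.0537 -0.0035  0.0099] open 0.0528 q6 -1.321
```

Force is essentially the cap's weight only, so it is free. Lifting.

```bash
python3 -m inch '[[[0,0,-0.5],[0,0,0],0.3],[[0,0,-1.5],[0,0,0],0.3],[[0,0,-3],[0,0,0],0.3],[[0,0,-4.5],[0,0,0],0.3],[[0,0,-6],[0,0,0],0.3]]' | tr '\n' ' '; python3 -m inch '[[[0,0,-0.3],[0,0,0],0.3],[[0,0,-0.4],[0,0,0],0.3],[[0,0,-0.4],[0,0,0],0.3],[[0,0,-0.4],[0,0,0],0.3]]' | tr '\n' ' '
python3 - <<'E'
from h import *
o=st()
w=arm.grab_frame("wrist");s=arm.grab_frame("side");t=arm.grab_frame("top")
cv2.imwrite("pics/w15.png",w[:,:,::-1]);cv2.imwrite("pics/s15.png",s[:,:,::-1]);cv2.imwrite("pics/t15.png",t[:,:,::-1])
a=cv2.resize(s[80:350,190:390],None,fx=2,fy=2,interpolation=cv2.INTER_CUBIC)
cv2.imwrite("pics/z15.png",a[:,:,::-1])
E
```

```text
time_s: 15.85 eef_pos: [0.5487, -0.271, 0.141] eef_rot: [1.15, 2.923, -0.0] force: [0.2, -0.4, -0.2] opening: 0.0525 time_s: 16.25 eef_pos: [0.5483, -0.2708, 0.1423] eef_rot: [-1.15, -2.922, -0.0] force: [-0.2, -0.0, -1.1] opening: 0.0529 t 16.25 pos [ 0.5483 -0.2708  0.1423] yaw_y 47.04 z [-0.001   0.0005 -1.    ] F [-0.2128 -0.0372 -1.1208] T [-0.042  -0.0036  0.0313] open 0.0529 q6 -1.321
```

View pics/z15.png

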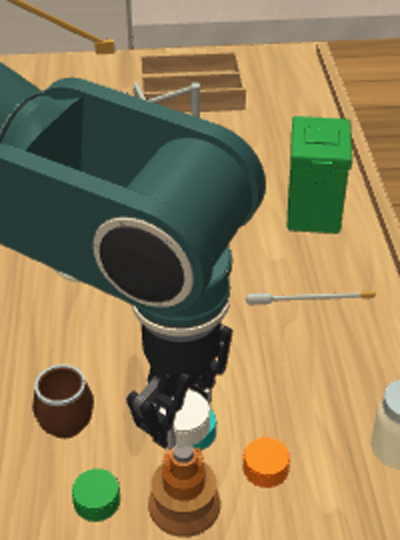

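View pics/w15.png

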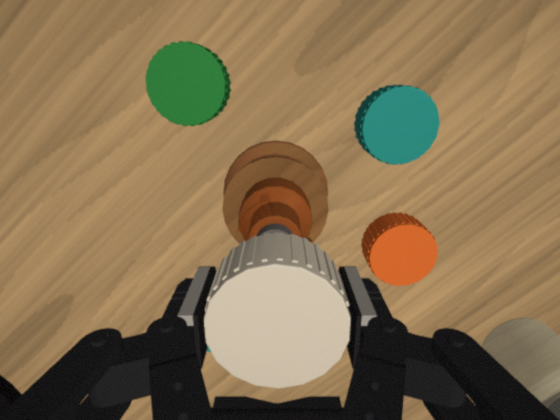

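View pics/t15.png

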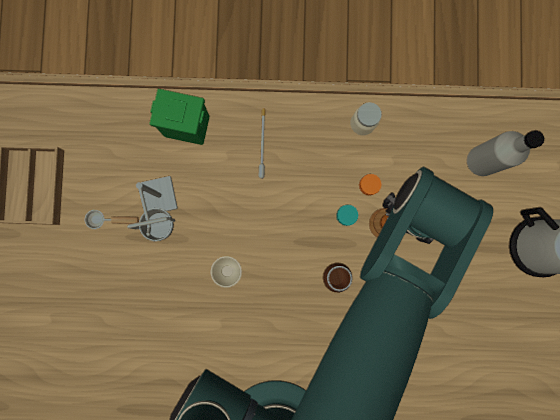

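Run:
```python
from h import *
st(); arm.close_job();
```

```text
t 16.40 pos [ 0.5484 -0.2708  0.1426] yaw_y 47.04 z [-0.0007  0.0004 -1.    ] F [ 0.0339  0.508  -1.146 ] T [-0.0224  0.0297  0.0012] open 0.0529 q6 -1.321
the job is handed in; nothing more can be done
```

The basket is hanging on the hook, and the bottle is open with the cap still held above it. I handed the job in at 16.4 s.

- **Basket:** I pinched it off-centre, lowered it into the trough until the hook took the weight, and let go. The last top picture still shows it hanging. The close-up after letting go shows it level.
- **Cap:** I pressed it about 6.3 mm down, with 9 to 12 N on the wrist, then turned it 77° (1.35 rad) anticlockwise in one grasp and lifted it straight off. The sideways force rose to about 11 N during the turn because the grip was about 1.6 mm off centre. I eased that off before lifting, and the cap then came away freely.
- **Final pose:** The cap is upright in the grip, with its underside at about 0.148 m, roughly 5 cm above the mouth. I worked that height out from the arm's pose and did not measure it in a picture. The cap sits in the gripper exactly as it did when first grasped.
- **Other objects:** The look-alikes and bystanders I can see in the last pictures stand where they were. The arm hides one turquoise look-alike and the green one in the last top picture, but the green one shows in the last side view, and both turquoise ones show at least partly in the last side and wrist views.

The cameras disagreed by 2 to 4 mm on the cap and hook positions. I relied on the close wrist view, and both grasps held.

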